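# Level the soap-pouring stand

### The arm

A 7-joint arm with a two-finger parallel gripper is mounted at the origin on the work surface. World frame = base frame: x ahead of the robot, y to its left, z up, the work surface at z = 0. Lengths are in m, angles in rad, forces in N, time in s.
With the tool pointing down it reaches from about 0.4 to 0.875 m from the base axis. Payload 19.3 kg.
Tool frame: the origin (TCP) lies midway between the tips of the shut fingers; the grasp point (between the pads) lies 19 mm behind it (bot.pinch_z is the distance from the TCP to the grasp point, in m); z points along the fingers, y is the line along which they close (so a half turn about z gives the same grasp; the last joint's range is limited). The gripper opens to 85 mm and grips with 20 to 120 N. Pads are 22 mm wide; open, the fingers measure 114 mm over their backs; the gripper's body (76 mm by 85 mm) begins 54 mm behind the grasp point. The pads swing forward as they close: fully open they stand 13 mm farther back than shut.
Start: joints at [-1.199, 0.521, -0.036, 1.599, 0.021, 1.021, -0.113], TCP at [0.267, 0.565, 0.194] pointing down, gripper open.
Joint ranges: [-2.91, 2.91], [-0.3, 2.13], [-1.5, 1.42], [0.17, 2.43], [-1.26, 4.41], [0.16, 1.93], [-2.52, 2.52]. Speed limits (rad/s): [1.89, 1.89, 2.39, 2.39, 3.01, 3.01, 3.01].

### API

Orientations are given as [roll, pitch, yaw] about the fixed x, y, z axes, in that order (R = Rz(yaw) Ry(pitch) Rx(roll)).
In Python, from workcell import observe, viewer, bot gives the robot as it stands. The module is installed in compiled form; this text tells all that it offers.
- The arm moves only by the tool play_rows, never from a script. Its argument "motion" is a list of rows, each a list of 7 numbers: the shift along the tool's x, y, z in cm, then the turn, a rotation vector about the tool's x, y, z in rad, then the opening, from -1 (shut) to 1 (fully open), so that 0 is half open. A call has exactly 5 rows; each row is the pose to reach, as a shift and turn from the pose commanded when the call began, along the tool's axes at that moment; what a row does not reach only later rows make up. A row lasts 1/10 s, in which the tool goes at most 50 mm and 8.59 degrees, less where a joint would pass 70% of its speed; a pose out of reach is approached as far as the arm can. A call with a gripper value outside its range is refused whole. The fingers move at their own pace and stop on an object; "squeeze" is the grip in N (left out, the last holds). Time passes only in rows, so rows that repeat a pose let the fingers close, or fill a call up. It gives the time, the measured TCP pose, the force, the opening and the grip force at its end, in the units of the state.
- observe(): the state, without advancing time (a new reading comes with each control period).
- viewer.grab_frame(name): name is "side" or "top" or "wrist"; returns (picture, depth): 480x640x3 uint8, red, green, blue; 480x640 float32, m along the optical axis (not along the pixel's ray), 0 where there is no reading.
- viewer.camera_info(name): a dict with "fx", "fy", "cx", "cy" (pixels), "R" (3x3) and "t" (3): a world point X has camera coordinates R X + t. Camera axes: x right, y down, z forward; pixel columns grow to the right and rows downward; lengths in m; the calibration is good to about 2 mm. A picture is of the moment at which its call begins: read the wrist's pose just before it. camera_info takes no time and is no camera call; for the wrist camera it gives the pose at the moment of the call.
- bot.job_done(): hands the job in; it is judged then, once.
The state is a dict: "clock": time; "qpos": joint angles; "qd": joint speeds; "joint_efforts": joint torques, N m; "position": TCP position; "tool_rot": TCP orientation; "force": force on the tool from outside, world axes, zero at the start; "moment": the same for the moment, N m; "grip_width": finger opening in m; "finger_force": force on a finger pad.
Only numpy, scipy, OpenCV 4.12 (cv2) and the standard library are available. Lean on these libraries where they do the work, as an engineer would, in place of code of your own. Each camera call takes 0.05 s, during which the arm holds its last target. There are 200 camera calls.

### The job

The loaf mould on the pouring stand has to stand level before soap is poured: seat the spirit level in its cradle on the board and let go of it. Then turn the black wing knob of the screw foot until the bubble is centred between its two lines, gripping the knob and pressing it down with about a kilogram's weight so that the foot stays loaded and the screw cannot creep while I tighten its locknut. Finish like that, still holding and pressing the knob with the bubble centred, and leave the soap bars and the oil bottle alone.

Things in the scene. Friction and masses are not known exactly. Their poses are not given: they have to be found in the camera images.
- stand: two steel hinge brackets screwed to the bench, which carry the board. Origin on the bench under the middle of the board; axes as the board's when level.
- board: plywood board 240 (x) x 300 (y) x 18 mm, hinged freely along its +y end. Origin on the hinge line, mid-width, 44 mm above the bench; z up; it reaches from y = 0 to -300 mm, its top at z = +10 mm. An aluminium ear beyond its -y end carries the screw foot at x = 0, y = -340 mm. A wooden loaf mould, 90 x 235 x 72 mm high, is fixed on its +x half (x = +23 to +113 mm).
- cradle (a point): the level's cradle on the board's -x half: the point on the board's top in its middle (board x -60, y -150 mm), axes as the board's. The seat is 30 mm wide (x), 214 mm long (y), held by six wooden cleats 12 mm high, 8 to 10 mm wide, at its two ends only; the middle 140 mm is free of them. The level stands in it along y, either way round.
- level: aluminium spirit level, 200 (x) x 24 (y) x 48 mm (z), 0.3 kg, standing on its 24 mm wide base. Origin in the middle of its underside, x along its length, z up. The middle 66 mm of its length is a step 34 mm high that holds the vial, 60 mm long; grip its sides there, below 34 mm.
- bubble (a joint): place of the bubble in the level's vial: metres from the middle, positive towards the level's +x end; it rises to the higher end, settles in about 1 s, stops at +-0.016. The bubble is 14 mm long and the two lines are 20 mm apart, so it is between them within +-0.003. 1 mm of bubble is 0.5 mrad of tilt.
- knob: black plastic wing knob on the screw foot: a bar 50 (x) x 14 (y) x 32 mm high on a thin stem. Origin on the screw's axis at the board's top, x along the bar, z up; the bar spans z = 19 to 51 mm. Right-hand thread, 4 mm a turn: clockwise from above raises the board's -y end (3.75 mm of bubble per rad); friction 0.08 N m. It keeps its height over the bench as it turns.
- wing (a point): the middle of the wing knob's bar, the point to grip: on the screw's axis, 37 mm above the board's top; axes as the knob's.
- foot: round rubber foot plate, 50 mm across, 8 mm thick, on the bench under the screw's ball end. Origin at the centre of its underside. Unpressed it carries about 9 N. It gives a little under load (10 N of push moves the bubble some 1.3 mm), so read the bubble while pressing. At the start the board's -y end is low.
- soap_a: bar of soap in a paper band, 85 x 56 x 28 mm, lying on the bench; leave alone. Origin under its centre.
- soap_b: bar of soap in a paper band, 85 x 56 x 28 mm, lying on the bench; leave alone. Origin under its centre.
- oil: amber oil bottle, 40 mm across, 105 mm high, standing on the bench; leave alone. Origin under its centre.
Things that resemble listed ones, but are neither listed nor needed, are in the scene too. Of the things like the level, leave any that is blue or yellow; of the rest the smaller one is meant.

How it is judged:
On the way, in this order (a step that is already met when the one before it is completed fails the run):
1. the spirit level stands in its cradle and is let go (horizontal distance between level and cradle below 0.011 m and z of level in the frame of cradle below 0.002 m and angle between the x axis of level and the y axis of cradle, either way round below 0.06 rad and contact force between the fingers and level below 0.1 N), for 0.2 s.
2. the bubble stands between its lines while the knob is pressed down (value of joint bubble between -0.003 and 0.003 m and contact force between board and foot above 13 N and contact force between the fingers and knob above 2 N), for 0.3 s.
At the end, for the whole second after the job is handed in: The level stands in its cradle (within 11 mm of its middle, flat on the board, within 0.06 rad), untouched; the bubble is within 3 mm of the middle; the fingers hold the still wing knob and press it down so that the foot carries 13 to 35 N (it carries about 9 N unpressed) (all of step 1 and all of step 2 and contact force between board and foot below 35 N and distance between the grasp point and wing below 0.03 m and angular speed of knob below 0.1 rad/s); the arm keeps its last pose, push and grip.
It fails at once if a soap bar or the oil bottle was pushed (distance of any of soap_a, soap_b, oil from where it was at the start of the episode above 0.02 m).
It also fails if it takes over 67 s, if anything falls off the work surface, if the arm or the gripper's body presses on something with over 40 N, if the wrist force passes 120 N, or if a joint passes its speed limit or range.

## Working session

There is one attempt and no reset: what is moved stays moved. The work goes in short steps, Python scripts to look and compute and a tool call to move; the robot and the scene stay as the last step left them, time stands still between calls to the robot, and variables do not carry over. Pictures are saved under pics/ and viewed, at most 10 in all, crops included, and the job is handed in when it is done.

Besides the shell and the picture viewer there is one more tool, called after "Call:" in YAML: its name, and indented under it one key for each argument. play_rows: Moves the arm, as the interface text tells. Its arguments: {"type":"object","properties":{"motion":{"type":"array"},"squeeze":{"type":"number"}},"required":["motion"]}

```bash
mkdir -p pics
cat > h.py <<'E'
import numpy as np, cv2
from workcell import observe, viewer, bot
from scipy.spatial.transform import Rotation as Ro
def ray(ci,u,v,z):
    "world point on plane z seen at pixel u,v"
    R=np.array(ci["R"]);t=np.array(ci["t"]);o=-R.T@t
    d=R.T@np.array([(u-ci["cx"])/ci["fx"],(v-ci["cy"])/ci["fy"],1]);return o+d*(z-o[2])/d[2]
def cloud(ci,D):
    v,u=np.mgrid[:480,:640];P=np.stack([(u-ci["cx"])/ci["fx"]*D,(v-ci["cy"])/ci["fy"]*D,D],-1)
    return (P-np.array(ci["t"]))@np.array(ci["R"])
def snap(n,f):
    ci=viewer.camera_info(n);I,D=viewer.grab_frame(n);cv2.imwrite("pics/%s.png"%f,I[:,:,::-1]);np.savez("pics/%s.npz"%f,I=I,D=D,R=ci["R"],t=ci["t"],k=[ci["fx"],ci["fy"],ci["cx"],ci["cy"]])
    return ci,I,D
def load(f):
    a=np.load("pics/%s.npz"%f);k=a["k"];return dict(fx=k[0],fy=k[1],cx=k[2],cy=k[3],R=a["R"],t=a["t"]),a["I"],a["D"]
E
python3 - <<'E'
from h import *
s=observe();print(s)
for n in("top","side"):
    ci,I,D=snap(n,n+"0");print(n,-np.array(ci["R"]).T@ci["t"],(D>0).mean(),ci["fx"])
E
```

```text
{'clock': 0.0, 'qpos': array([-1.19921304,  0.52203494, -0.03633953,  1.60004982,  0.02118313,
        1.02112124, -0.11281706]), 'qd': array([-0.00148384, -0.0013321 , -0.00050961, -0.00032133, -0.00115479,
        0.00039679, -0.0005587 ]), 'joint_efforts': array([ 4.23714891e-04, -9.27108192e+01,  1.97998166e+00, -3.69954479e+01,
        1.78474712e-02,  7.96269713e-03, -8.57985810e-06]), 'position': array([0.26706932, 0.56460244, 0.19369762]), 'tool_rot': array([-3.14036562e+00,  6.98205228e-05,  2.69978483e+00]), 'force': array([-0.37835386, -0.11243995,  0.42360274]), 'moment': array([ 0.00896056, -0.02689151, -0.03084441]), 'finger_force': 0.0, 'grip_width': 0.08546098057239745}
top [ 0.13487915 -0.00206531  1.79039011] 0.996142578125 596.9798800138477
side [ 0.36882727 -0.91901449  0.90550766] 0.9958756510416666 533.1648206918467
```

View pics/top0.png

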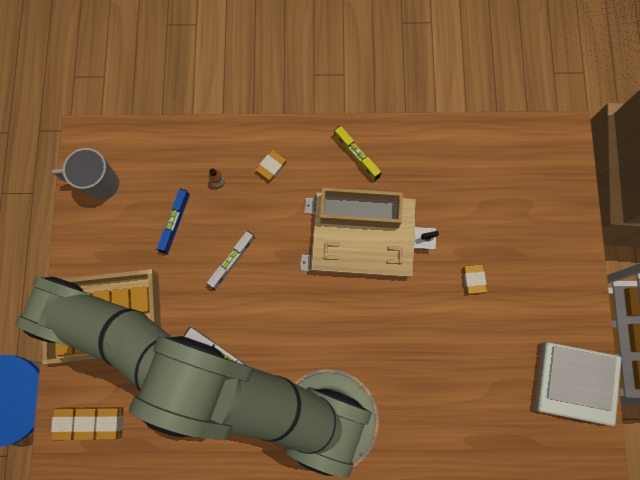

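View pics/side0.png

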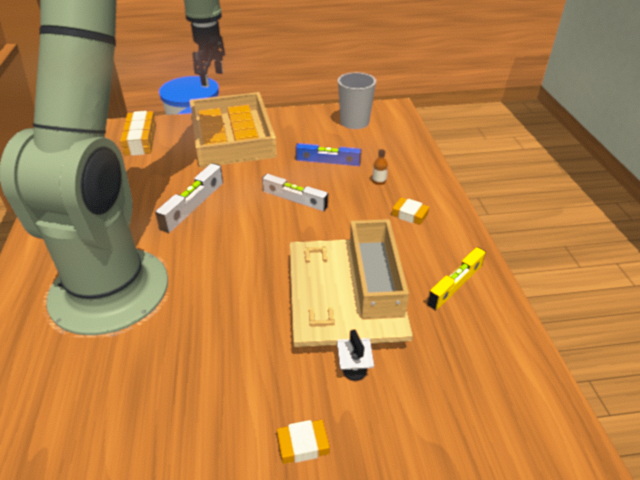

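The top view shows the target silver level (231,260), with the larger silver one at (213,345). The board is at (365,238), with cleats at (331,250) and (394,255) and the knob at (430,237). The soap bars are at (271,165) and (475,279), and the oil bottle is at (215,178).

Run:
```python
from h import *
ci,I,D=load("top0");P=cloud(ci,D)
def box(n,x0,x1,y0,y1,zl,zh):
    m=np.zeros((480,640),bool);m[y0:y1,x0:x1]=1;m&=(P[...,2]>zl)&(P[...,2]<zh);q=P[m]
    r=cv2.minAreaRect((q[:,:2]*1000).astype(np.float32));print(n,len(q),"c",np.round(r[0],1),"size",np.round(r[1],1),"ang",round(r[2],1),"z",np.round(np.percentile(q[:,2],[5,50,95]),4));return q
box("level",195,265,222,300,.02,.07)
box("boardtop",312,416,228,278,.035,.063)
box("boardall",312,416,188,278,.035,.14)
box("mould",312,408,186,230,.09,.16)
box("knob",414,445,225,250,.075,.13)
box("cleatL",320,345,238,268,.058,.08)
box("cleatR",380,408,238,268,.058,.08)
box("table",450,460,300,310,-.1,.1)
box("soapb",455,495,260,300,.015,.1)
box("oil",200,230,160,195,.02,.2)
```

```text
level 650 c [471.  287.2] size [ 27.2 199.6] ang 53.7 z [0.0255 0.0451 0.0527]
boardtop 4454 c [ 494.8 -110.7] size [305.8 148.4] ang 86.6 z [0.0459 0.0533 0.0603]
boardall 8346 c [ 544.4 -111.8] size [310.2 244. ] ang 85.8 z [0.0469 0.0568 0.1244]
mould 1184 c [ 612.3 -101.8] size [237.1  94.5] ang 86.0 z [0.0935 0.1217 0.1309]
knob 104 c [ 528.9 -301.5] size [15.  49.6] ang 11.0 z [0.0826 0.1031 0.1108]
cleatL 226 c [485.  -16.6] size [71.3 87.9] ang 89.4 z [0.0583 0.0626 0.0717]
cleatR 206 c [ 482.5 -198.6] size [80.3 88.5] ang 88.3 z [0.0582 0.0621 0.0703]
table 100 c [ 335.1 -383.7] size [29.4 28.6] ang 88.0 z [-0.0063 -0.0002  0.0061]
soapb 559 c [ 417.1 -442.5] size [103.   60.7] ang 6.4 z [0.0201 0.0276 0.0347]
oil 206 c [720.7 335.1] size [36.5 39.6] ang 17.3 z [0.025  0.0701 0.1049]
```

Call:
play_rows:
  motion:
    - [-5, -2.6, 0.6, 0, 0, 0.04, 1]
    - [-9.5, -5, 1.2, 0, 0, 0.08, 1]
    - [-14, -7.5, 1.8, 0, 0, 0.12, 1]
    - [-18.5, -10, 2.4, 0, 0, 0.16, 1]
    - [-22.5, -12.2, 3.0, 0, 0, 0.19, 1]

```text
clock: 0.6
position: [0.4147, 0.3628, 0.165]
tool_rot: [-3.141, 0.0, 2.508]
force: [1.1, 0.5, -0.2]
grip_width: 0.0851
finger_force: 0.0
```

```bash
cat >> h.py <<'E'
def go(x,y,z,yaw):
    s=observe();R=Ro.from_euler("xyz",s["tool_rot"]);d=R.inv().apply(np.array([x,y,z])-s["position"])
    T=Ro.from_euler("xyz",[np.pi,0,yaw]);w=(R.inv()*T).as_rotvec()
    print("t",round(s["clock"],2),"shift cm",np.round(d*100,2),"turn",np.round(w,3),"F",np.round(s["force"],1),"w",round(s["grip_width"],4),"yaw",round(s["tool_rot"][2],3),"q",np.round(s["qpos"],2))
E
python3 - <<'E'
from h import *
go(.471,.287,.15,2.508)
ci,I,D=load("top0");P=cloud(ci,D)
m=np.zeros((480,640),bool);m[235:273,315:411]=1;m&=abs(P[...,2]-.053)<.012
q=P[m];A=np.c_[q[:,:2],np.ones(len(q))];print(np.linalg.lstsq(A,q[:,2],rcond=None)[0],len(q))
E
```

```text
t 0.6 shift cm [-9.02 -2.78  1.5 ] turn [-0.  0.  0.] F [ 1.1  0.5 -0.2] w 0.0851 yaw 2.508 q [-0.86  0.44  0.04  1.83 -0.02  0.87  0.13]
[0.00171268 0.00356646 0.05313774] 3441
```

Call:
play_rows:
  motion:
    - [-3, -1, 0.5, 0, 0, 0, 1]
    - [-6, -2, 1, 0, 0, 0, 1]
    - [-9, -2.8, 1.5, 0, 0, 0, 1]
    - [-9, -2.8, 1.5, 0, 0, 0, 1]
    - [-9, -2.8, 1.5, 0, 0, 0, 1]

```text
clock: 1.1
position: [0.4701, 0.2885, 0.15]
tool_rot: [-3.141, -0.0, 2.508]
force: [-0.3, 0.7, -0.5]
grip_width: 0.0854
finger_force: 0.0
```

Run:
```python
from h import *
ci,I,D=snap("wrist","w1");go(.471,.287,.006,2.508);P=cloud(ci,D)
m=(P[...,2]>.02)&(P[...,2]<.06)&(abs(P[...,0]-.471)<.12)&(abs(P[...,1]-.287)<.1)
q=P[m];r=cv2.minAreaRect((q[:,:2]*1000).astype(np.float32));print(len(q),r)
```

```text
t 1.15 shift cm [-0.25 -0.1  14.41] turn [-0.    -0.     0.002] F [ 0.4  0.6 -0.3] w 0.0854 yaw 2.51 q [-0.7   0.46  0.06  1.84 -0.03  0.84  0.31]
9371 ((468.585205078125, 287.585693359375), (24.05476188659668, 199.77752685546875), 53.59014892578125)
```

View pics/w1.png

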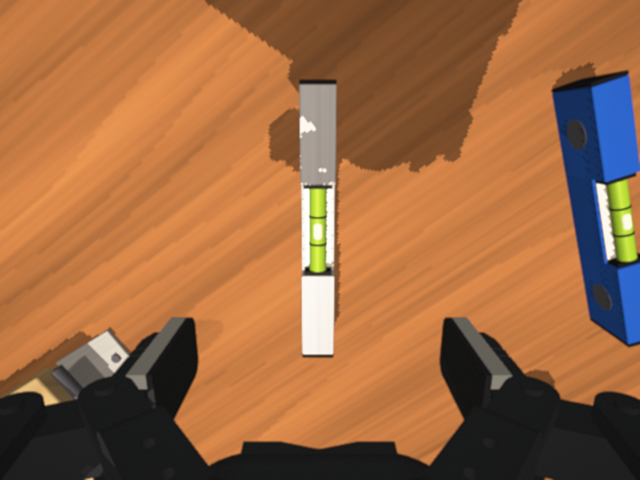

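The level is upright and centred under the gripper at (318,230), and its 24 x 200 mm size matches. I'll grip it.

Call:
play_rows:
  motion:
    - [0, -0.2, 4, 0, 0, 0, 1]
    - [0, -0.2, 8, 0, 0, 0, 1]
    - [0, -0.2, 12, 0, 0, 0, 1]
    - [0, -0.2, 14.4, 0, 0, 0, 1]
    - [0, -0.2, 14.4, 0, 0, 0, 1]

```text
clock: 1.65
position: [0.4665, 0.2874, 0.0036]
tool_rot: [-3.137, -0.002, 2.512]
force: [-1.0, -0.0, 0.2]
grip_width: 0.0855
finger_force: 0.0
```

Call:
play_rows:
  motion:
    - [0, 0, 0, 0, 0, 0, -1]
    - [0, 0, 0, 0, 0, 0, -1]
    - [0, 0, 0, 0, 0, 0, -1]
    - [0, 0, 0, 0, 0, 0, -1]
    - [0, 0, 0, 0, 0, 0, -1]
  squeeze: 40

```text
clock: 2.15
position: [0.4692, 0.2875, 0.0069]
tool_rot: [3.141, 0.0, 2.51]
force: [-0.4, -0.5, -0.8]
grip_width: 0.0124
finger_force: 0.0
```

Run:
```python
from h import *
go(.4845,-.1076,.15,1.50)
```

```text
t 2.15 shift cm [-24.58 -30.96 -14.33] turn [ 1.00e-03 -0.00e+00  1.01e+00] F [-0.4 -0.5 -0.8] w 0.0124 yaw 2.51 q [-0.68  0.68  0.03  1.93 -0.04  0.53  0.32]
```

Run:
```python
from h import *
ci,I,D=snap("wrist","w2");s=observe();print(s["grip_width"],s["finger_force"],s["position"]);P=cloud(ci,D)
for z in(.0,.034):print(ci["R"]@np.r_[s["position"][:2],z]+ci["t"])
```

```text
0.004549454628191649 28.35290551185608 [0.46909296 0.28750103 0.00673425]
[0.00057012 0.01615151 0.19841891]
[0.00058777 0.02573743 0.16579821]
```

View pics/w2.png

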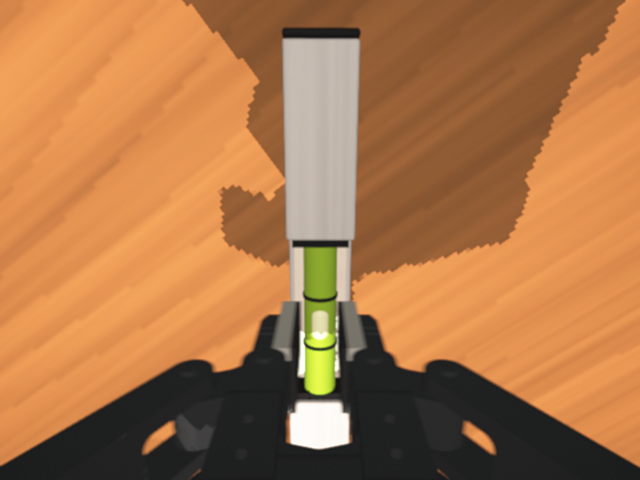

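The picture shows the pads on both sides of the vial step at (285,330) and (355,330), with contact force on the fingers. I'll lift and check it.

Call:
play_rows:
  motion:
    - [0, 0, 0, 0, 0, 0, -1]
    - [0, 0, 0, 0, 0, 0, -1]
    - [0, 0, -2, 0, 0, 0, -1]
    - [0, 0, -4, 0, 0, 0, -1]
    - [0, 0, -6, 0, 0, 0, -1]

```text
clock: 2.7
position: [0.4685, 0.287, 0.0667]
tool_rot: [-3.141, -0.0, 2.51]
force: [-0.5, -0.3, -3.7]
grip_width: 0.0035
finger_force: 40.1
```

Run:
```python
from h import *
ci,I,D=snap("wrist","w3");go(.4845,-.1076,.15,1.50);print(observe()["finger_force"]);P=cloud(ci,D)
p=observe()["position"]
h=(np.hypot(P[...,0]-p[0],P[...,1]-p[1])<.12)&(P[...,1]<1)&(D>0)
v=np.zeros_like(h);v[30:235,285:360]=1
print(np.round(np.percentile(P[v&h][:,2],[5,25,50,75,95]),4),p)
```

```text
t 2.75 shift cm [-24.55 -31.01  -8.09] turn [ 3.000e-03 -1.000e-03  1.009e+00] F [2.7 2.9 1. ] w 0.0035 yaw 2.509 q [-0.69  0.57  0.04  1.91 -0.04  0.66  0.32]
40.13603925704956
[0.0006 0.1069 0.1074 0.1079 0.1085] [0.46985707 0.28779973 0.06965218]
```

Call:
play_rows:
  motion:
    - [-1, -1.5, -4, 0, 0, 0.06, -1]
    - [-4, -5, -8, 0, 0, 0.17, -1]
    - [-7, -9, -10, 0, 0, 0.29, -1]
    - [-10, -12.6, -10, 0, 0, 0.41, -1]
    - [-12.5, -16, -10, 0, 0, 0.53, -1]

```text
clock: 3.25
position: [0.4754, 0.0851, 0.1669]
tool_rot: [3.14, 0.0, 1.975]
force: [0.8, -0.5, -2.6]
grip_width: 0.0036
finger_force: 40.2
```

Run:
```python
from h import *
go(.4845,-.1076,.17,1.50)
```

```text
t 3.25 shift cm [-18.07  -6.74  -0.32] turn [ 0.002 -0.     0.475] F [ 0.8 -0.5 -2.6] w 0.0036 yaw 1.975 q [-0.49  0.34  0.23  2.   -0.11  0.81  0.21]
```

Call:
play_rows:
  motion:
    - [-4, -1.5, 0, 0, 0, 0.12, -1]
    - [-8, -3, 0, 0, 0, 0.24, -1]
    - [-12, -4.5, 0, 0, 0, 0.35, -1]
    - [-16, -6, 0, 0, 0, 0.45, -1]
    - [-18.1, -6.7, 0, 0, 0, 0.475, -1]

```text
clock: 3.75
position: [0.485, -0.1096, 0.166]
tool_rot: [-3.141, 0.001, 1.498]
force: [-0.9, 1.1, -4.3]
grip_width: 0.0035
finger_force: 40.2
```

Call:
play_rows:
  motion:
    - [0, 0, 1, 0, 0, 0, -1]
    - [0, 0, 2, 0, 0, 0, -1]
    - [0, 0, 2, 0, 0, 0, -1]
    - [0, 0, 2, 0, 0, 0, -1]
    - [0, 0, 2, 0, 0, 0, -1]

```text
clock: 4.25
position: [0.4859, -0.1054, 0.1464]
tool_rot: [3.141, -0.0, 1.506]
force: [-0.0, 0.0, -3.3]
grip_width: 0.0039
finger_force: 40.1
```

Run:
```python
from h import *
ci,I,D=snap("wrist","w4");go(.4845,-.1076,.061,1.50)
ct,It,Dt=snap("top","top4")
cv2.imwrite("pics/m4.png",np.hstack([cv2.resize(I,(400,300)),cv2.resize(It[215:290,300:400],(400,300),interpolation=cv2.INTER_CUBIC)])[:,:,::-1])
```

```text
t 4.3 shift cm [-0.22 -0.13  8.55] turn [ 0.    -0.     0.006] F [ 0.5  0.7 -2.7] w 0.0033 yaw 1.506 q [-0.2   0.41  0.38  1.99 -0.21  0.78  0.24]
```

View pics/m4.png

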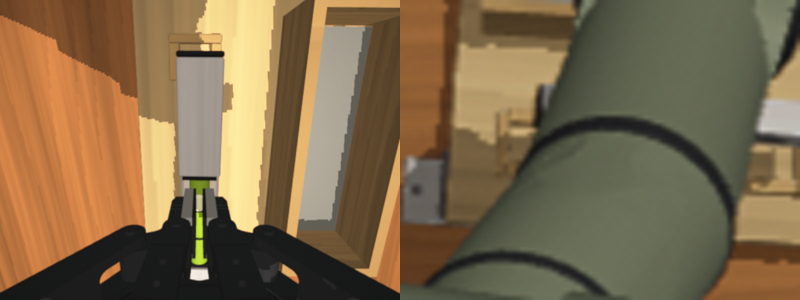

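The wrist view shows the +y end cleats at about (320,65) full scale, with the level right behind them. I'll measure them.

Run:
```python
from h import *
ci,I,D=load("w4");P=cloud(ci,D)
m=np.zeros((480,640),bool);m[30:200,230:420]=1
v,u=np.mgrid[:480,:640]
hsv=cv2.cvtColor(I,cv2.COLOR_RGB2HSV)
b=m&(abs(P[...,2]-.053)<.004);print("board z",np.median(P[b][:,2]),b.sum())
c=m&(P[...,2]>.061)&(P[...,2]<.072);q=P[c];print(len(q),np.percentile(q,[1,5,50,95,99],axis=0).round(4))
o=np.array([.4845,-.1076]);a=-.07;bx=np.array([np.cos(a),np.sin(a)]);by=np.array([-np.sin(a),np.cos(a)])
l=np.c_[(q[:,:2]-o)@bx,(q[:,:2]-o)@by]*1000
n,lab,st,ce=cv2.connectedComponentsWithStats(c.astype(np.uint8))
for i in range(1,n):
    if st[i,4]>40:
        k=P[lab==i][:,:2]-o;k=np.c_[k@bx,k@by]*1000;print(st[i],np.percentile(k,[2,50,98],axis=0).round(1).tolist())
# held level: top face
t=m&(P[...,2]>.17)&(P[...,2]<.2);q=P[t];r=cv2.minAreaRect((q[:,:2]*1000).astype(np.float32));print("lev",r,np.median(q[:,2]))
# board left edge, in top0
```

```text
board z 0.05298433948394542 20981
2257 [[ 4.625e-01 -3.210e-02  6.260e-02]
 [ 4.638e-01 -2.790e-02  6.360e-02]
 [ 4.783e-01 -4.000e-04  6.500e-02]
 [ 5.109e-01  6.100e-03  6.620e-02]
 [ 5.129e-01  7.300e-03  6.670e-02]]
[ 269   54   86   75 2257] [[-27.8, 75.2], [-14.2, 107.2], [20.5, 114.0]]
lev ((490.4852294921875, -39.15156555175781), (36.8950080871582, 24.15228843688965), 85.89717864990234) 0.19017164624345995
```

Run:
```python
from h import *
ci,I,D=load("w4");P=cloud(ci,D)
o=np.array([.4845,-.1076]);a=-.07;bx=np.array([np.cos(a),np.sin(a)]);by=np.array([-np.sin(a),np.cos(a)])
B=np.stack([(P[...,:2]-o)@bx*1000,(P[...,:2]-o)@by*1000],-1)
bd=abs(P[...,2]-.053)<.004; mo=abs(P[...,2]-.126)<.006
for nm,M in(("board",bd),("mould",mo)):
    pts=[]
    for r in range(20,300,5):
        k=np.flatnonzero(M[r,:]) if nm=="mould" else np.flatnonzero(M[r,:320])
        if len(k)>5: pts.append(B[r,k[1]])
    pts=np.array(pts);c=np.polyfit(pts[:,1],pts[:,0],1);res=pts[:,0]-np.polyval(c,pts[:,1]);g=abs(res)<2
    c=np.polyfit(pts[g,1],pts[g,0],1);print(nm,"x at cradle y:",c[1].round(1),"slope",c[0].round(4),g.sum(),len(pts),pts[:,1].min(),pts[:,1].max())
c=(P[...,2]>.0605)&(P[...,2]<.072);c[:,:230]=0;c[:,420:]=0;c[200:]=0
for y in range(74,118,4):
    s=c&(abs(B[...,1]-y)<2);x=B[s][:,0]
    h=np.histogram(x,np.arange(-32,30,2))[0];print(y,h)
```

```text
board x at cradle y: -62.4 slope 0.0041 56 56 -41.51706062130532 133.79816771054053
mould x at cradle y: 79.2 slope 0.0031 56 56 -12.029794840464486 119.3522220328498
74 [ 0  3 18 18 24  6  0  0  0  0  0  0  0  0  0  0  0  0  0  0  0  0  0  0
  0  0  0  0  0  0]
78 [ 0  0 28 21 21 14  0  0  0  0  0  0  0  0  0  0  0  0  0  0  0  0  0  0
  0  0  0  0  0  0]
82 [ 0  0 26 23 21  7  0  0  0  0  0  0  0  0  0  0  0  0  0  0  0  0  0  0
  0  0  0  0  0  0]
86 [ 0  0 22 27 21  7  0  0  0  0  0  0  0  0  0  0  0  0  0  0  0  0  0  0
  0  0  0  0  0  0]
90 [ 0  5 21 24 25  7  0  0  0  0  0  0  0  0  0  0  0  0  0  0  0  0  0  0
  0  0  0  0  0  0]
94 [ 0  7 21 22 28 13  1  0  0  0  0  0  0  0  0  0  0  0  0  0  0  0  0  0
  0  0  0  0  0  0]
98 [ 0  6 24 24 30 12  1  0  0  0  0  0  0  0  0  0  0  0  0  0  0  0  0  0
  0  0  0  0  0  0]
102 [ 0  1 28 22 24 27 23  0  0  0  0  0  0  0  0  0  0  0  0  0  0  3 26 24
 31 23 22  0  0  0]
106 [ 0  0 24 24 25 25 22 12  9 11 10 10 14 10 15 11 15 12 11 17 12 17 24 28
 22 22 20  0  0  0]
110 [ 0  0 23 31 21 32 22 30 25 25 31 24 31 22 32 23 31 24 24 31 23 31 22 30
 23 30 16  0  0  0]
114 [ 0  1 13 16 14 15 13 12 17 12 16 12 17 13 16 13 17 12 15 12 14 15 14 17
 13 17  6  0  0  0]
```

Run:
```python
from h import *
o=np.array([.4859,-.1054]);a=1.506;tx=np.array([np.cos(a),np.sin(a)]);ty=np.array([np.sin(a),-np.cos(a)])
ci,I,D=load("w4");P=cloud(ci,D);X=(P[...,:2]-o)@tx*1000;Y=(P[...,:2]-o)@ty*1000
for r in range(76,320,10): print(r,X[r,318].round(1),Y[r,318].round(1),P[r,318,2].round(4),D[r,318].round(3),I[r,318])
```

```text
76 101.4 -0.5 0.0521 0.254 [156 126  83]
86 83.2 -0.3 0.1909 0.126 [23 24 22]
96 80.3 -0.3 0.1904 0.127 [160 151 142]
106 77.4 -0.3 0.19 0.128 [161 151 143]
116 74.5 -0.3 0.1906 0.128 [160 151 142]
126 71.5 -0.4 0.1901 0.13 [160 151 142]
136 68.5 -0.4 0.191 0.13 [160 151 142]
146 65.4 -0.4 0.1898 0.132 [161 152 143]
156 62.3 -0.4 0.19 0.132 [160 151 142]
166 59.1 -0.4 0.1895 0.134 [160 151 141]
176 55.9 -0.4 0.1899 0.134 [159 151 141]
186 52.5 -0.4 0.1885 0.137 [160 150 142]
196 49.3 -0.4 0.1893 0.137 [160 151 142]
206 46.0 -0.4 0.1895 0.137 [159 150 141]
216 42.6 -0.4 0.1898 0.138 [159 150 141]
226 38.9 -0.4 0.1885 0.14 [159 149 140]
236 35.4 -0.4 0.1887 0.141 [159 150 140]
246 31.9 -0.4 0.1888 0.142 [159 150 141]
256 28.3 -0.4 0.1888 0.143 [159 150 141]
266 24.4 -0.4 0.1881 0.145 [159 149 140]
276 20.4 -0.4 0.1873 0.147 [158 148 139]
286 15.6 -0.4 0.1849 0.15 [22 20 20]
296 12.1 -0.4 0.1859 0.15 [118 142  37]
306 8.1 -0.4 0.1858 0.152 [119 143  37]
316 4.5 -0.4 0.1867 0.152 [208 199 155]
```

Run:
```python
from h import *
for f,o,a in(("w2",(.4691,.2875),2.51),("w3",(.4699,.2878),2.509),("w4",(.4859,-.1054),1.506)):
    o=np.array(o);tx=np.array([np.cos(a),np.sin(a)]);ty=np.array([np.sin(a),-np.cos(a)])
    ci,I,D=load(f);P=cloud(ci,D);X=(P[...,:2]-o)@tx*1000;Y=(P[...,:2]-o)@ty*1000
    n=I.astype(int);g=(n.max(-1)-n.min(-1)<40)&(n.min(-1)>90)&(abs(Y)<15)&(X>10)&(X<110)&(abs(P[...,2]-np.median(P[150,310:330,2]))<.01)
    q=np.c_[X[g],P[g][:,2]*1000];c=np.polyfit(q[:,0],q[:,1],1);r=cv2.minAreaRect(np.c_[X[g],Y[g]].astype(np.float32))
    cy=np.polyfit(Y[g],P[g][:,2]*1000-np.polyval(c,X[g]),1)
    print(f,"x",np.percentile(X[g],[1,99]).round(1),"y",Y[g].mean().round(1),"z fit",c.round(4),"roll",cy.round(3),"ang",round(r[2],1))
```

```text
w2 x [10.8 97.1] y 0.1 z fit [-1.43000e-02  4.83564e+01] roll [-0.002  0.   ] ang 0.6
w3 x [11.4 96. ] y -2.0 z fit [-1.190000e-02  1.083316e+02] roll [0.01 0.02] ang 0.2
w4 x [18.3 81.2] y -0.1 z fit [4.850000e-02 1.868996e+02] roll [0.031 0.002] ang 0.7
```

The level slipped 15 mm and pitched about 0.06 rad in transit. I'll squeeze harder, correct for it and hover closer.

Call:
play_rows:
  motion:
    - [0, 0, 0, 0, 0, 0, -1]
    - [0.4, -0.1, 1.5, 0, -0.02, 0, -1]
    - [0.9, -0.3, 3.5, 0.01, -0.04, 0.01, -1]
    - [1.2, -0.4, 5.2, 0.01, -0.06, 0.01, -1]
    - [1.3, -0.43, 6.0, 0.01, -0.06, 0.01, -1]
  squeeze: 100

```text
clock: 4.85
position: [0.4819, -0.0917, 0.0851]
tool_rot: [-3.131, 0.06, 1.497]
force: [0.2, -0.1, -2.4]
grip_width: 0.0016
finger_force: 71.6
```

Call:
play_rows:
  motion:
    - [0, 0, 0, 0, 0, 0, -1]
    - [0, 0, 0, 0, 0, 0, -1]
    - [0, 0, 0, 0, 0, 0, -1]
    - [0, 0, 0, 0, 0, 0, -1]
    - [0, 0, 0, 0, 0, 0, -1]

```text
clock: 5.35
position: [0.4825, -0.0929, 0.0866]
tool_rot: [-3.133, 0.06, 1.495]
force: [0.4, -0.1, -3.1]
grip_width: 0.0015
finger_force: 71.4
```

```bash
cat > lev.py <<'E'
from h import *
import sys
ci,I,D=snap("wrist",sys.argv[1]);s=observe();P=cloud(ci,D);z0=s["position"][2]
print(s["position"],s["tool_rot"],s["force"].round(1),s["finger_force"])
o=np.array([.4813,-.1079]);a=1.497;tx=np.array([np.cos(a),np.sin(a)]);ty=np.array([np.sin(a),-np.cos(a)])
X=(P[...,:2]-o)@tx*1000;Y=(P[...,:2]-o)@ty*1000
n=I.astype(int);g=(n.max(-1)-n.min(-1)<40)&(n.min(-1)>70)&(abs(Y)<18)&(X>34)&(X<112)&(abs(P[...,2]-z0-.04)<.012)
q=P[g][:,2]*1000;A=np.c_[X[g],Y[g],np.ones(g.sum())];c=np.linalg.lstsq(A,q,rcond=None)[0]
print("level x",np.percentile(X[g],[1,99]).round(1),"z=pitch,roll,z@0",c.round(4))
for xx in(45,60,75,90):
    k=g&(abs(X-xx)<3);print(xx,"y",np.percentile(Y[k],[2,98]).round(1) if k.sum()>20 else None)
c=(P[...,2]>.0605)&(P[...,2]<.069)&(abs(Y)<30)&(X>70)&(X<120)&~g
print("cleat x",np.percentile(X[c],[1,99]).round(1),"y",np.percentile(Y[c],[1,99]).round(1))
E
python3 lev.py w5
```

```text
[ 0.48246613 -0.09290477  0.08654561] [-3.1324108  0.0599049  1.4947752] [-0.1  0.4 -3. ] 71.4212715625763
level x [ 66.4 111.6] z=pitch,roll,z@0 [-8.480000e-02  1.590000e-02  1.275491e+02]
45 y None
60 y None
75 y [-10.9  12. ]
90 y [-10.8  12. ]
cleat x [ 73.8 114.6] y [-25.2  24.2]
```

View pics/w5.png

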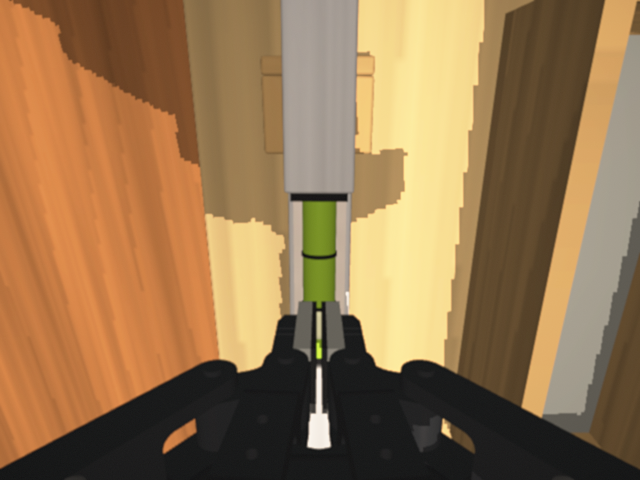

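The picture shows the pads nearly shut at (320,330), and the level has slid forward (step edge at row 195). I need to know what the pads are actually holding.

Run:
```python
from h import *
for f,p in (("w1",(.4701,.2885,.15)),("w2",(.4691,.2875,.0067)),("w5",(.4825,-.0929,.0865))):
    ci,I,D=load(f);P=cloud(ci,D)
    for r in (300,310,320,340,355): print(f,r,[(c,round((P[r,c,2]-p[2])*1000)) for c in (150,180,270,285,295,303,310,315,320,325,331,340,350,360,460,490)])
ci,I,D=load("w1");P=cloud(ci,D)
print([(r,round(P[r,318,2]*1000),round(P[r,306,2]*1000)) for r in range(170,290,6)])
```

```text
w1 300 [(150, -149), (180, -151), (270, -150), (285, -152), (295, -150), (303, -103), (310, -102), (315, -103), (320, -102), (325, -102), (331, -102), (340, -151), (350, -151), (360, -151), (460, -151), (490, -150)]
w1 310 [(150, -151), (180, -150), (270, -151), (285, -150), (295, -151), (303, -102), (310, -103), (315, -103), (320, -103), (325, -103), (331, -102), (340, -151), (350, -151), (360, -151), (460, -151), (490, -151)]
w1 320 [(150, -151), (180, 56), (270, -152), (285, -151), (295, -152), (303, -103), (310, -103), (315, -103), (320, -103), (325, -102), (331, -103), (340, -151), (350, -150), (360, -150), (460, 56), (490, -151)]
w1 340 [(150, 62), (180, 65), (270, -150), (285, -150), (295, -151), (303, -102), (310, -103), (315, -104), (320, -103), (325, -103), (331, -103), (340, -151), (350, -152), (360, -152), (460, 68), (490, 61)]
w1 355 [(150, 77), (180, 66), (270, -150), (285, -152), (295, -151), (303, -102), (310, -102), (315, -103), (320, -103), (325, -102), (331, -102), (340, -150), (350, -151), (360, -151), (460, 69), (490, 77)]
w2 300 [(150, -7), (180, -7), (270, -7),
[... 1424 characters left out ...]
4), (460, -35), (490, -2)]
w5 340 [(150, -87), (180, -87), (270, -34), (285, 62), (295, 69), (303, 68), (310, 69), (315, 68), (320, 39), (325, 68), (331, 67), (340, 68), (350, 61), (360, 61), (460, -34), (490, 2)]
w5 355 [(150, -87), (180, -87), (270, 79), (285, 81), (295, 81), (303, 78), (310, 73), (315, 73), (320, 40), (325, 73), (331, 78), (340, 78), (350, 81), (360, 81), (460, -33), (490, 4)]
[(170, 47, 48), (176, 49, 47), (182, 49, 48), (188, 45, 45), (194, 46, 33), (200, 46, 35), (206, 46, 35), (212, 46, 34), (218, 45, 34), (224, 45, 33), (230, 47, 34), (236, 48, 35), (242, 46, 35), (248, 45, 35), (254, 45, 34), (260, 45, 34), (266, 47, 34), (272, 47, 46), (278, 48, 47), (284, 47, 47)]
```

Run:
```python
from h import *
for f,p,rp in (("w1",(.4701,.2885,.15),(np.pi,0,2.509)),("w5",(.4825,-.0929,.0865),(-3.1324,.06,1.4948))):
    ci,I,D=load(f);P=cloud(ci,D);R=Ro.from_euler("xyz",rp)
    print("fx",ci["fx"],"cam in tool",R.inv().apply(-ci["R"].T@ci["t"]-p).round(3))
    T=R.inv().apply((P-p).reshape(-1,3)).reshape(P.shape)*1000
    for r,c in((320,180),(325,190),(345,190),(380,190),(370,140),(320,460),(360,490)) if f=="w1" else ((303,301),(303,335),(310,312),(320,312),(320,303),(330,285),(340,312),(355,312),(360,300),(350,320)): print(f,r,c,T[r,c].round(0),D[r,c].round(3))
    if f=="w5":
        for r in range(200,460,15): print(r,T[r,320].round(0),T[r,345].round(0))
```

```text
fx 412.66022147458926 cam in tool [ 0.071 -0.    -0.179]
w1 320 180 [ 11. -46. -56.] 0.135
w1 325 190 [  9. -43. -55.] 0.137
w1 345 190 [  2. -44. -56.] 0.138
w1 380 190 [ -9. -43. -60.] 0.136
w1 370 140 [ 10. -47. -84.] 0.108
w1 320 460 [ 11.  46. -56.] 0.135
w1 360 490 [ 11.  46. -81.] 0.111
fx 412.66022147458926 cam in tool [ 0.071 -0.    -0.179]
w5 303 301 [ 10.  -7. -41.] 0.149
w5 303 335 [ 10.   6. -41.] 0.149
w5 310 312 [ 11.  -2. -48.] 0.142
w5 320 312 [ 10.  -2. -56.] 0.135
w5 320 303 [ 11.  -5. -57.] 0.134
w5 330 285 [  7. -11. -55.] 0.137
w5 340 312 [ 11.  -2. -69.] 0.122
w5 355 312 [  9.  -2. -75.] 0.118
w5 360 300 [ 11.  -5. -81.] 0.111
w5 350 320 [-10.   0. -39.] 0.157
200 [ 47.   0. -36.] [ 47.   9. -38.]
215 [ 41.   0. -37.] [ 39.  10. -26.]
230 [ 36.   0. -38.] [ 34.  10. -27.]
245 [ 31.   0. -38.] [ 27.  10. -26.]
260 [ 25.   0. -38.] [ 22.  10. -26.]
275 [ 19.   0. -38.] [ 15.  10. -25.]
290 [ 14.   0. -39.] [  9.  10. -26.]
305 [  8.   0. -39.] [  3.  10. -27.]
320 [  3.   0. -40.] [  7.   9. -48.]
335 [ -3.   0. -40.] [  6.   8. -59.]
350 [-10.   0. -39.] [ 12.   7. -77.]
365 [-16.   0. -40.] [ 12.   7. -85.]
380 [-23.   0. -40.] [ 11.   6. -91.]
395 [-28.   0. -42.] [  16.    5. -103.]
410 [-35.   0. -42.] [  16.    5. -108.]
425 [-42.   0. -42.] [  16.    5. -112.]
440 [-49.   0. -43.] [  12.    5. -112.]
455 [  11.    0. -115.] [  10.    5. -114.]
```

Call:
play_rows:
  motion:
    - [-0.3, 0, 0, 0, 0.01, 0, -1]
    - [-0.9, 0, 0, 0, 0.02, 0, -1]
    - [-1.6, -0.05, 0, 0, 0.04, 0, -1]
    - [-2.3, -0.1, 0, 0, 0.05, 0, -1]
    - [-2.9, -0.1, 0, 0, 0.06, 0, -1]
  squeeze: 60

```text
clock: 5.9
position: [0.4789, -0.1226, 0.0881]
tool_rot: [-3.132, -0.001, 1.494]
force: [-0.6, 0.1, -2.6]
grip_width: 0.0016
finger_force: 71.5
```

Call:
play_rows:
  motion:
    - [-0.3, 0, 0, 0, 0, 0, -1]
    - [-0.45, 0, 0, 0, 0, 0, -1]
    - [-0.45, 0, 0, 0, 0, 0, -1]
    - [-0.45, 0, 0, 0, 0, 0, -1]
    - [-0.45, 0, 0, 0, 0, 0, -1]

```text
clock: 6.4
position: [0.4788, -0.1256, 0.0879]
tool_rot: [-3.132, 0.0, 1.495]
force: [0.4, -0.9, -3.1]
grip_width: 0.0016
finger_force: 71.5
```

```bash
python3 lev.py w6; python3 -c "
from workcell import bot;print([a for a in dir(bot) if a[0]!='_'],bot.pinch_z)"
```

```text
[ 0.47883689 -0.12565889  0.08798195] [-3.13185342e+00  4.88940022e-05  1.49510852e+00] [ 0.7 -0.7 -2.7] 71.45913362503052
level x [34.6 90.3] z=pitch,roll,z@0 [-3.78000e-02  1.28000e-02  1.27512e+02]
45 y [-12.4  10.3]
60 y [-12.3  10.4]
75 y [-12.2  10.4]
90 y [-12.2  10.8]
cleat x [ 73.2 106. ] y [-25.2  24.3]
['IKError', 'job_done', 'pinch_z'] 0.0187
```

```bash
sed -i 's/(X>34)/(X>20)/' lev.py
python3 - <<'E'
from h import *
ci,I,D=load("w6");P=cloud(ci,D)
o=np.array([.4813,-.1079]);a=1.497;tx=np.array([np.cos(a),np.sin(a)])
X=(P[...,:2]-o)@tx*1000
for r in list(range(0,20,5))+list(range(170,230,5)):print(r,X[r,318].round(1),P[r,318,2].round(4),I[r,318])
E
```

```text
0 90.5 0.1246 [161 152 145]
5 89.4 0.1237 [161 153 145]
10 87.6 0.1255 [162 152 145]
15 86.3 0.1251 [163 154 146]
170 39.4 0.1259 [164 154 146]
175 37.7 0.1254 [165 155 145]
180 36.1 0.1262 [165 156 147]
185 34.5 0.1268 [165 155 147]
190 32.7 0.1261 [165 155 146]
195 30.7 0.1242 [32 30 28]
200 28.7 0.1232 [25 25 23]
205 27.3 0.1251 [125 149  40]
210 25.5 0.125 [124 149  41]
215 23.9 0.1255 [124 148  40]
220 21.8 0.1241 [124 148  39]
225 20.3 0.1254 [124 148  39]
```

Call:
play_rows:
  motion:
    - [0.1, 0, 0.3, 0, 0.01, 0, -1]
    - [0.1, 0.05, 0.8, 0, 0.02, 0, -1]
    - [0.1, 0.05, 1.4, 0, 0.02, 0, -1]
    - [0.1, 0.05, 2.0, 0, 0.02, 0, -1]
    - [0.1, 0.05, 2.3, 0, 0.02, 0, -1]

```text
clock: 6.95
position: [0.4788, -0.1251, 0.0642]
tool_rot: [-3.131, -0.02, 1.494]
force: [-0.2, 1.3, -2.3]
grip_width: 0.0016
finger_force: 71.5
```

Call:
play_rows:
  motion:
    - [0, 0, 0.1, 0, 0, 0, -1]
    - [0, 0, 0.2, 0, 0, 0, -1]
    - [0, 0, 0.3, 0, 0, 0, -1]
    - [0, 0, 0.3, 0, 0, 0, -1]
    - [0, 0, 0.3, 0, 0, 0, -1]

```text
clock: 7.45
position: [0.4792, -0.125, 0.0621]
tool_rot: [-3.132, -0.02, 1.494]
force: [0.2, 0.2, -1.9]
grip_width: 0.0016
finger_force: 71.5
```

```bash
python3 lev.py w7
```

```text
[ 0.47914155 -0.12497141  0.06209166] [-3.13202763 -0.01997211  1.4942342 ] [-0.4  0.  -3.5] 71.45792484283447
level x [31.9 90. ] z=pitch,roll,z@0 [-6.900000e-03  1.420000e-02  1.018942e+02]
45 y [-12.   10.9]
60 y [-12.   10.7]
75 y [-11.9  11. ]
90 y [-11.9  11.1]
cleat x [ 73.1 100.6] y [-25.2  24.2]
```

Call:
play_rows:
  motion:
    - [0, 0, 0.1, 0, 0, 0, -1]
    - [0, 0, 0.15, 0, 0, 0, -1]
    - [0, 0, 0.2, 0, 0, 0, -1]
    - [0, 0, 0.2, 0, 0, 0, -1]
    - [0, 0, 0.2, 0, 0, 0, -1]

```text
clock: 8.0
position: [0.4794, -0.125, 0.0602]
tool_rot: [-3.132, -0.02, 1.494]
force: [0.8, -0.7, 3.0]
grip_width: 0.0015
finger_force: 71.8
```

Call:
play_rows:
  motion:
    - [0, 0, 0, 0, 0, 0, 0.3]
    - [0, 0, 0, 0, 0, 0, 0.3]
    - [0, 0, 0, 0, 0, 0, 0.3]
    - [0, 0, -2, 0, 0, 0, 0.3]
    - [0, 0, -5, 0, 0, 0, 0.3]

```text
clock: 8.5
position: [0.4784, -0.1259, 0.1095]
tool_rot: [-3.129, -0.02, 1.494]
force: [0.9, -0.0, 0.3]
grip_width: 0.0557
finger_force: 0.0
```

Call:
play_rows:
  motion:
    - [0, 0, -4, 0, 0.01, 0, 0.3]
    - [0, 0, -8, 0, 0.02, 0, 0.3]
    - [0, 0, -8, 0, 0.02, 0, 0.3]
    - [0, 0, -8, 0, 0.02, 0, 0.3]
    - [0, 0, -8, 0, 0.02, 0, 0.3]

```text
clock: 9.0
position: [0.4796, -0.1274, 0.1891]
tool_rot: [-3.131, -0.04, 1.494]
force: [0.1, 0.2, -0.3]
grip_width: 0.0552
finger_force: 0.0
```

Run:
```python
from h import *
print(observe()["position"],observe()["tool_rot"],observe()["force"])
ci,I,D=snap("wrist","w8");P=cloud(ci,D)
o=np.array([.4813,-.1079]);a=1.497;tx=np.array([np.cos(a),np.sin(a)]);ty=np.array([np.sin(a),-np.cos(a)])
X=(P[...,:2]-o)@tx*1000;Y=(P[...,:2]-o)@ty*1000
g=(abs(P[...,2]-.101)<.006)&(abs(Y)<25)&(abs(X)<125)
r=cv2.minAreaRect(np.c_[X[g],Y[g]].astype(np.float32));print(r)
A=np.c_[X[g],Y[g],np.ones(g.sum())];print(np.linalg.lstsq(A,P[g][:,2]*1000,rcond=None)[0])
```

```text
[ 0.47959061 -0.12738714  0.18911528] [-3.13050429 -0.03998419  1.49423463] [ 0.10951297  0.16083178 -0.29789351]
((-2.2787322998046875, -0.10507488250732422), (199.27850341796875, 24.028722763061523), 0.20907217264175415)
[ 6.13557551e-03 -2.24022666e-04  1.00034406e+02]
```

View pics/w8.png

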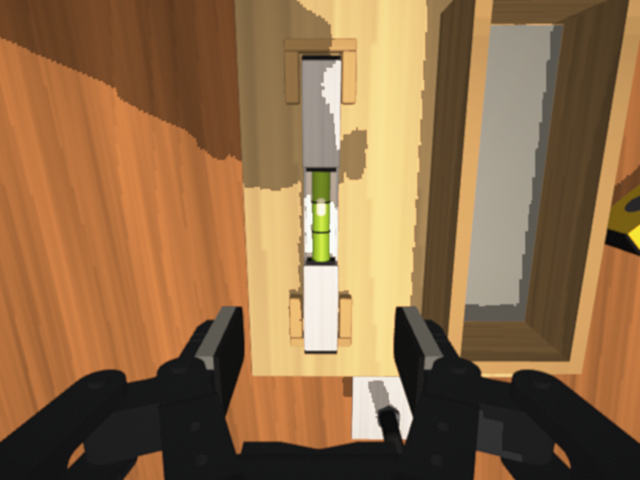

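The level is seated between its cleats at (320,205), and the bubble is towards the +y end. The knob is at (385,410). Next I measure the bubble and plan the knob approach.

```bash
cat >> h.py <<'E'
def bubble(I,ci,P,zv=.098,dbg=False):
    "offset of bubble (m, + towards board +y) from the vial's two lines"
    o=np.array([.4813,-.1079]);a=1.497;tx=np.array([np.cos(a),np.sin(a)]);ty=np.array([np.sin(a),-np.cos(a)])
    s=np.arange(-.034,.031,.0005);R=np.array(ci["R"]);t=np.array(ci["t"]);L=[]
    for w in(-.002,-.001,0,.001,.002):
        p=np.c_[o+np.outer(s,tx)+w*ty,np.full(len(s),zv)]@R.T+t
        m=np.float32(np.stack([ci["fx"]*p[:,0]/p[:,2]+ci["cx"],ci["fy"]*p[:,1]/p[:,2]+ci["cy"]],-1))[:,None]
        L.append(cv2.remap(I,m,None,cv2.INTER_LINEAR)[:,0].astype(float))
    L=np.mean(L,0)
    if dbg:
        for k in range(0,len(s),2):print(round(s[k]*1e3,1),L[k].round(0),end=" | ")
    return s,L
E
python3 - <<'E'
from h import *
ci,I,D=load("w8");bubble(I,ci,None,.1,True)
v,u=188,320
crop=cv2.resize(I[160:275,280:360],(400,575),interpolation=cv2.INTER_CUBIC)
o,I8=None,None
go(.528,-.302,.15,1.76);go(.528,-.302,.15,-1.38)
P=cloud(ci,D)
hs=I.astype(int).max(-1)
g=(hs<60)&(abs(P[...,2]-.1)<.012)&(np.hypot(P[...,0]-.528,P[...,1]+.302)<.045)
r=cv2.minAreaRect((P[g][:,:2]*1000).astype(np.float32));print("\nknob",r,g.sum(),np.percentile(P[g][:,2],[5,50,95]))
R=np.array(ci["R"]);
# visibility of vial from camera when gripping knob, tool yaw y
T=Ro.from_euler("xyz",observe()["tool_rot"]);Rc=R@T.as_matrix() # tool->cam
cam=np.array([.071,0,-.179])
for yaw in(1.76,1.0,.2):
  for n,w in(("mid",(.4813,-.1079,.1)),("near",(.4813-.002,-.1379,.1))):
    q=Ro.from_euler("xyz",[np.pi,0,yaw]).inv().apply(np.array(w)-[.528,-.302,.047]);c=Rc@(q-cam);print(yaw,n,c[2].round(3),(c[:2]/c[2]*ci["fx"]+[ci["cx"],ci["cy"]]).round(0))
E
```

```text
-34.0 [51. 47. 46.] | -33.0 [77. 84. 45.] | -32.0 [154. 182.  57.] | -31.0 [195. 226.  64.] | -30.0 [195. 226.  64.] | -29.0 [194. 225.  64.] | -28.0 [194. 225.  64.] | -27.0 [194. 225.  64.] | -26.0 [194. 225.  64.] | -25.0 [194. 225.  65.] | -24.0 [194. 226.  64.] | -23.0 [194. 225.  64.] | -22.0 [194. 225.  64.] | -21.0 [194. 225.  64.] | -20.0 [194. 226.  65.] | -19.0 [194. 225.  64.] | -18.0 [194. 225.  64.] | -17.0 [194. 225.  64.] | -16.0 [195. 225.  65.] | -15.0 [195. 226.  65.] | -14.0 [187. 219.  63.] | -13.0 [126. 148.  49.] | -12.0 [ 96. 111.  43.] | -11.0 [168. 200.  58.] | -10.0 [195. 227.  65.] | -9.0 [194. 226.  65.] | -8.0 [194. 225.  65.] | -7.0 [194. 225.  65.] | -6.0 [194. 225.  65.] | -5.0 [194. 225.  65.] | -4.0 [194. 225.  65.] | -3.0 [193. 225.  64.] | -2.0 [195. 225.  68.] | -1.0 [218. 232. 125.] | 0.0 [244. 243. 196.] | 1.0 [249. 248. 219.] | 2.0 [249. 248. 221.] | 3.0 [249. 248. 221.] | 4.0 [249. 248. 221.] | 5.0 [249. 248. 221.] | 6.0 [250. 249. 221.] | 7.0 [224. 221. 181.] | 8.0 [177. 169. 132.] | 9.0 [182. 174. 135.] | 10.0 [168. 166. 118.] | 11.0 [129. 
[... 382 characters left out ...]
. 121.  33.] | 28.0 [56. 66. 24.] | 29.0 [23. 22. 22.] | 30.0 [50. 47. 45.] | t 9.05 shift cm [-17.18   6.21   3.14] turn [-0.006 -0.041 -0.266] F [ 0.4  0.4 -0.3] w 0.0554 yaw 1.494 q [-0.12  0.35  0.37  1.94 -0.21  0.9   0.29]
t 9.05 shift cm [-17.18   6.21   3.14] turn [-0.06   0.009  2.874] F [ 0.4  0.4 -0.3] w 0.0554 yaw 1.494 q [-0.12  0.35  0.37  1.94 -0.21  0.9   0.29]

knob ((525.4149169921875, -284.0536193847656), (12.029217720031738, 19.929031372070312), 41.22845458984375) 407 [0.08905919 0.10133584 0.10437743]
1.76 mid 0.085 [ 272. -525.]
1.76 near 0.093 [ 243. -332.]
1.0 mid 0.102 [-265. -155.]
1.0 near 0.109 [-171.  -33.]
0.2 mid 0.143 [-258.  363.]
0.2 near 0.145 [-166.  383.]
```

Bubble is about +7 mm toward the hinge end, so about 2.2 rad clockwise is needed, allowing for the pressing sag. I'll move above the knob.

Call:
play_rows:
  motion:
    - [-4, 1.5, 0, 0, -0.01, -0.06, 0.3]
    - [-8, 3, 0.5, 0, -0.02, -0.12, 0.3]
    - [-12, 4.5, 1.5, 0, -0.03, -0.2, 0.3]
    - [-16, 5.9, 2.8, 0, -0.04, -0.26, 0.3]
    - [-17.2, 6.2, 3.1, 0, -0.04, -0.265, 0.3]

```text
clock: 9.55
position: [0.5273, -0.3059, 0.1486]
tool_rot: [-3.134, -0.002, 1.759]
force: [-1.0, 1.2, -0.2]
grip_width: 0.0556
finger_force: 0.0
```

Call:
play_rows:
  motion:
    - [0, 0, 0, 0, 0, 0, 0.3]
    - [0, 0, 0, 0, 0, 0, 0.3]
    - [0, 0, 0, 0, 0, 0, 0.3]
    - [0, 0, 0, 0, 0, 0, 0.3]
    - [0, 0, 0, 0, 0, 0, 0.3]

```text
clock: 10.05
position: [0.5289, -0.3017, 0.1519]
tool_rot: [-3.138, -0.002, 1.76]
force: [-0.1, -0.3, -0.3]
grip_width: 0.0554
finger_force: 0.0
```

```bash
cat > knob.py <<'E'
from h import *
import sys
s=observe();ci,I,D=snap("wrist",sys.argv[1]);P=cloud(ci,D);print(s["position"].round(4),s["tool_rot"].round(3))
g=(I.astype(int).max(-1)<75)&(abs(P[...,2]-.1)<.009)&(np.hypot(P[...,0]-.528,P[...,1]+.302)<.045)
q=P[g];r=cv2.minAreaRect((q[:,:2]*1000).astype(np.float32));print("knob",r,g.sum(),"z",np.percentile(q[:,2],[5,50,95]).round(4))
c,u=np.unravel_index(0,(1,1)),None
d=q[:,:2]-q[:,:2].mean(0);w,V=np.linalg.eigh(d.T@d);print("axis yaw",np.arctan2(V[1,1],V[0,1])%np.pi,"mean",q[:,:2].mean(0))
E
python3 knob.py w9; python3 -c "
from h import *
ci,I,D=snap('side','s9');ct,It,Dt=snap('top','t9')
cv2.imwrite('pics/m9.png',np.hstack([I[200:440,240:560],It[180:300,300:460].repeat(2,0).repeat(2,1)])[:,:,::-1])"
```

```text
[ 0.5289 -0.3017  0.1519] [-3.138e+00 -2.000e-03  1.760e+00]
knob ((526.3873291015625, -300.7829284667969), (13.327444076538086, 48.47039031982422), 11.10725212097168) 1824 z [0.1006 0.1033 0.1047]
axis yaw 1.7650430382990387 mean [ 0.52595893 -0.29905828]
```

View pics/w9.png

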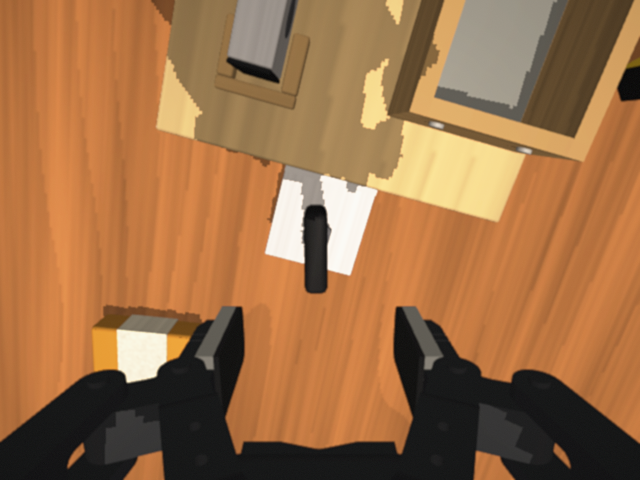

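View pics/m9.png

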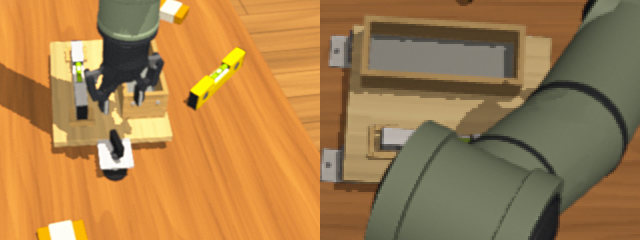

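Call:
play_rows:
  motion:
    - [0.14, -0.23, 2.5, 0, 0, 0, 0.3]
    - [0.14, -0.23, 5, 0, 0, 0, 0.3]
    - [0.14, -0.23, 7.5, 0, 0, 0, 0.3]
    - [0.14, -0.23, 7.5, 0, 0, 0, 0.3]
    - [0.14, -0.23, 7.5, 0, 0, 0, 0.3]

```text
clock: 10.7
position: [0.5258, -0.3016, 0.0771]
tool_rot: [-3.137, -0.002, 1.759]
force: [-0.3, -0.6, 0.9]
grip_width: 0.0555
finger_force: 0.0
```

Run:
```python
from h import *
s=observe();ci,I,D=snap("wrist","w10");P=cloud(ci,D);p=s["position"];print(p,s["force"])
T=Ro.from_euler("xyz",s["tool_rot"]).inv().apply((P-p).reshape(-1,3)).reshape(P.shape)*1000
f=(T[...,2]<-30)&(abs(T[...,1])<60)&(abs(T[...,0])<14)&(D>0)
k=f&(abs(T[...,1])<12)&(I.astype(int).max(-1)<80);f&=abs(T[...,1])>18
for n,m in(("finger",f),("knob",k)):
    q=T[m];print(n,m.sum(),np.percentile(q,[1,50,99],axis=0).round(1).tolist())
q=T[f];q=q[q[:,2]>np.percentile(q[:,2],90)];print(q[q[:,1]<0].mean(0),q[q[:,1]>0].mean(0))
```

```text
[ 0.5257703  -0.30163179  0.07705054] [-0.26266173 -0.56948664  0.92962774]
finger 36391 [[-10.5, -59.3, -119.3], [9.5, 27.1, -95.3], [13.1, 59.1, -45.7]]
knob 4460 [[8.7, -11.8, -120.0], [10.3, 0.1, -115.7], [11.6, 11.8, -109.4]]
[  4.43286527 -31.31235713 -54.97858308] [  4.35491641  30.5708772  -55.01087704]
```

Call:
play_rows:
  motion:
    - [0.1, 0.05, 1.5, 0, 0, 0, 0.3]
    - [0.1, 0.05, 3.2, 0, 0, 0, 0.3]
    - [0.1, 0.05, 3.2, 0, 0, 0, 0.0]
    - [0.1, 0.05, 3.2, 0, 0, 0, -0.3]
    - [0.1, 0.05, 3.2, 0, 0, 0, -1]
  squeeze: 60

```text
clock: 11.25
position: [0.5264, -0.3007, 0.0454]
tool_rot: [-3.138, -0.001, 1.759]
force: [0.7, -1.1, 0.2]
grip_width: 0.0164
finger_force: 0.0
```

Call:
play_rows:
  motion:
    - [0, 0, 0, 0, 0, 0, -1]
    - [0, 0, 0, 0, 0, 0, -1]
    - [0, 0, 0, 0, 0, 0, -1]
    - [0, 0, 0, 0, 0, 0, -1]
    - [0, 0, 0, 0, 0, 0, -1]

```text
clock: 11.75
position: [0.5265, -0.3007, 0.0454]
tool_rot: [-3.139, -0.001, 1.759]
force: [0.8, 0.2, 7.3]
grip_width: 0.0129
finger_force: 61.7
```

Gripped the knob (width 12.9 mm). Turning clockwise now, which is +z in the tool frame.

Call:
play_rows:
  motion:
    - [0, 0, 0, 0, 0, 0.1, -1]
    - [0, 0, 0, 0, 0, 0.22, -1]
    - [0, 0, 0, 0, 0, 0.36, -1]
    - [0, 0, 0, 0, 0, 0.5, -1]
    - [0, 0, 0, 0, 0, 0.6, -1]

```text
clock: 12.25
position: [0.5269, -0.3006, 0.0455]
tool_rot: [-3.139, 0.001, 1.154]
force: [1.3, 0.1, 4.4]
grip_width: 0.0125
finger_force: 61.7
```

```bash
cat > side.py <<'E'
from h import *
import sys
s=observe();print("t",s["clock"],s["position"].round(4),"yaw",s["tool_rot"][2].round(3),"F",s["force"].round(1),"M",s["moment"].round(2),"w",s["grip_width"].round(4),"q7",s["qpos"][6].round(2))
Is=[]
for k in range(4):
    ci=viewer.camera_info("side");I,D=viewer.grab_frame("side");Is.append(I.astype(float))
I=np.mean(Is,0).astype(np.uint8);cv2.imwrite("pics/%s.png"%sys.argv[1],I[:,:,::-1])
R=np.array(ci["R"]);t=np.array(ci["t"])
p=R@np.array([.4813,-.1079,.098])+t;u,v=int(p[0]/p[2]*ci["fx"]+ci["cx"]),int(p[1]/p[2]*ci["fy"]+ci["cy"])
print(u,v);np.save("pics/%s.npy"%sys.argv[1],I)
cv2.imwrite("pics/%s_c.png"%sys.argv[1],cv2.resize(I[v-25:v+25,u-30:u+30],(600,500),interpolation=cv2.INTER_NEAREST)[:,:,::-1])
E
python3 side.py s11
```

```text
Traceback (most recent call last):
  File "side.py", line 3, in <module>
    s=observe();print("t",s["clock"],s["position"].round(4),"yaw",s["tool_rot"][2].round(3),"F",s["force"].round(1),"M",s["moment"].round(2),"w",s["grip_width"].round(4),"q7",s["qpos"][6].round(2))
                                                                                                                                                 ^^^^^^^^^^^^^^^^^^^^^
AttributeError: 'float' object has no attribute 'round'
```

```bash
sed -i 's/s\["grip_width"\].round(4)/round(float(s["grip_width"]),4)/' side.py
cat >> side.py <<'E'
# profile along the vial's top line
o=np.array([.4813,-.1079]);a=1.497;tx=np.array([np.cos(a),np.sin(a)])
def pix(s,z=.1):
    p=R@np.r_[o+(s-.0023)*tx,z]+t;return np.array([p[0]/p[2]*ci["fx"]+ci["cx"],p[1]/p[2]*ci["fy"]+ci["cy"]])
A,B=pix(-.036),pix(.036);print("ends px",A.round(1),B.round(1))
G=I.astype(int)
for r in range(int(B[1])-3,int(A[1])+4):
    f=(r-A[1])/(B[1]-A[1]);c=A[0]+f*(B[0]-A[0]);s_=-36+72*f
    k=int(round(c));print(r,"s=%5.1f"%s_,k," ".join("%3d/%3d/%3d"%tuple(G[r,j]) for j in range(k-4,k+5)))
E
python3 side.py s11
```

```text
t 12.25 [ 0.5269 -0.3006  0.0455] yaw 1.154 F [1.3 0.1 4.4] M [-0.03 -0.37  0.1 ] w 0.0125 q7 0.38
318 270
ends px [319.4 283. ] [317.1 259.4]
256 s= 46.5 317 252/250/246 252/251/247 252/250/247 252/250/246 251/249/245 251/248/244 251/248/244 251/248/245 251/250/248
257 s= 43.5 317 251/249/244 253/251/247 252/250/247 252/250/246 251/249/245 251/248/245 251/248/245 251/249/245 251/250/247
258 s= 40.4 317 250/248/243 253/252/248 253/251/248 252/250/247 252/249/246 251/249/246 251/249/246 252/250/247 252/251/249
259 s= 37.4 317 251/249/245 255/255/253 255/254/252 255/253/252 254/252/250 253/250/248 253/250/248 254/251/249 254/252/250
260 s= 34.3 317 246/244/240 255/255/254 255/255/255 255/252/253 251/245/247 247/240/242 245/238/239 246/240/240 247/241/239
261 s= 31.2 317 186/182/178 198/193/189 197/191/188 199/197/183 198/205/171 192/201/160 179/184/155 169/165/156 162/156/156
262 s= 28.2 317 118/112/111  98/ 95/ 93  97/109/ 75 132/163/ 59 169/215/ 40 181/227/ 26 157/201/ 29 114/143/ 47  83/ 91/ 65
263 s= 25.1 317  99/ 94/ 90  70/ 75/ 57  97/127/ 15 153/200/  0 193/239/  0 205/246/  0 1
[... 2062 characters left out ...]
/149/ 72 116/147/ 11 114/148/  0 110/143/  0 126/146/ 60 180/178/133 232/221/193
281 s=-29.9 319 169/159/146 154/150/121 128/140/ 82 111/134/ 52 104/128/ 45 102/123/ 51 111/125/ 71 137/138/107 171/160/145
282 s=-33.0 319 144/136/129 137/132/120 125/128/108 122/126/105 119/123/104 122/124/108 132/130/118 140/136/128 150/143/137
283 s=-36.0 319 153/148/143 154/148/144 155/150/145 154/149/146 155/148/145 154/148/144 156/150/147 159/153/149 159/153/150
284 s=-39.1 319 167/161/155 167/162/156 169/164/158 168/163/158 168/161/157 166/158/154 166/159/154 164/158/153 163/158/153
285 s=-42.1 320 169/165/158 168/164/157 170/164/158 167/161/155 166/160/154 166/159/153 164/159/153 164/159/154 171/164/156
```

```bash
cat > bub.py <<'E'
from h import *
import sys
def meas(ci,I):
    R=np.array(ci["R"]);t=np.array(ci["t"]);o=np.array([.4813,-.1079]);a=1.497;tx=np.array([np.cos(a),np.sin(a)])
    def pix(s,z=.1):
        p=R@np.r_[o+(s-.0023)*tx,z]+t;return np.array([p[0]/p[2]*ci["fx"]+ci["cx"],p[1]/p[2]*ci["fy"]+ci["cy"]])
    A,B=pix(-.036),pix(.036);s=np.arange(-30,30.1,.5);f=((s+36)/72)[:,None]
    m=np.float32(A+f*(B-A))[:,None];L=np.mean([cv2.remap(I.astype(np.float32),m+np.float32([d,0]),None,cv2.INTER_LINEAR)[:,0] for d in(-.5,0,.5)],0)
    b=np.clip(L[:,2]-40,0,None);b[abs(s)>26]=0
    # largest run around peak
    k=b.argmax();i=j=k
    while i>0 and b[i-1]>0:i-=1
    while j<len(b)-1 and b[j+1]>0:j+=1
    return (b[i:j+1]*s[i:j+1]).sum()/b[i:j+1].sum(),s[i],s[j],b.max()
if __name__=="__main__":
    for f in sys.argv[1:]:
        ci,I,D=load(f);print(f,np.round(meas(ci,I),1))
    if len(sys.argv)==1:
        for k in range(2):
            ci=viewer.camera_info("side");I,D=viewer.grab_frame("side");s=observe();print(round(s["clock"],2),np.round(meas(ci,I),1),"F",s["force"].round(1),"yaw",s["tool_rot"][2].round(3),s["position"].round(4))
E
python3 bub.py s9 side0; python3 bub.py
```

```text
s9 [ 10.5   1.5  20.  197.2]
side0 [  0.  -26.   26.   93.9]
12.5 [ 10.4   2.   20.  195.7] F [2.2 0.6 6.2] yaw 1.159 [ 0.5269 -0.3007  0.0454]
12.55 [ 10.5   2.   20.  193. ] F [ 1.8 -0.1  6.1] yaw 1.159 [ 0.5269 -0.3007  0.0455]
```

Call:
play_rows:
  motion:
    - [0, 0, 0, 0, 0, 0.12, -1]
    - [0, 0, 0, 0, 0, 0.26, -1]
    - [0, 0, 0, 0, 0, 0.4, -1]
    - [0, 0, 0, 0, 0, 0.54, -1]
    - [0, 0, 0, 0, 0, 0.68, -1]

```text
clock: 13.05
position: [0.5272, -0.3008, 0.0455]
tool_rot: [-3.141, 0.002, 0.474]
force: [3.0, -2.0, 4.1]
grip_width: 0.0129
finger_force: 61.4
```

Call:
play_rows:
  motion:
    - [0, 0, 0, 0, 0, 0.14, -1]
    - [0, 0, 0, 0, 0, 0.28, -1]
    - [0, 0, 0, 0, 0, 0.42, -1]
    - [0, 0, 0, 0, 0, 0.56, -1]
    - [0, 0, 0, 0, 0, 0.68, -1]

```text
clock: 13.55
position: [0.5273, -0.3012, 0.0456]
tool_rot: [3.14, 0.001, -0.206]
force: [3.6, -4.6, 3.2]
grip_width: 0.0128
finger_force: 61.3
```

Call:
play_rows:
  motion:
    - [0, 0, 0, 0, 0, 0.12, -1]
    - [0, 0, 0, 0, 0, 0.24, -1]
    - [0, 0, 0, 0, 0, 0.34, -1]
    - [0, 0, 0, 0, 0, 0.4, -1]
    - [0, 0, 0, 0, 0, 0.4, -1]

```text
clock: 14.05
position: [0.5272, -0.3014, 0.0455]
tool_rot: [3.139, 0.001, -0.603]
force: [4.2, -4.6, 4.8]
grip_width: 0.0126
finger_force: 61.6
```

Call:
play_rows:
  motion:
    - [0, 0, 0, 0, 0, 0, -1]
    - [0, 0, 0, 0, 0, 0, -1]
    - [0, 0, 0, 0, 0, 0, -1]
    - [0, 0, 0, 0, 0, 0, -1]
    - [0, 0, 0, 0, 0, 0, -1]

```text
clock: 14.55
position: [0.5272, -0.3014, 0.0455]
tool_rot: [3.14, 0.001, -0.601]
force: [4.7, -4.9, 3.6]
grip_width: 0.0126
finger_force: 61.4
```

Call:
play_rows:
  motion:
    - [0, 0, 0, 0, 0, 0, -1]
    - [0, 0, 0, 0, 0, 0, -1]
    - [0, 0, 0, 0, 0, 0, -1]
    - [0, 0, 0, 0, 0, 0, -1]
    - [0, 0, 0, 0, 0, 0, -1]

```text
clock: 15.05
position: [0.5272, -0.3014, 0.0455]
tool_rot: [3.14, 0.001, -0.601]
force: [5.0, -6.1, 3.4]
grip_width: 0.0127
finger_force: 61.4
```

```bash
python3 bub.py; python3 -c "
from h import *
go(.5268,-.3007,.045,-.5)"
```

```text
15.1 [ 3.1 -5.  11.5 94.3] F [ 4.7 -4.6  4.2] yaw -0.601 [ 0.5272 -0.3014  0.0456]
15.15 [ 3.2 -5.  11.5 93.5] F [ 5.4 -4.5  3.6] yaw -0.601 [ 0.5272 -0.3014  0.0455]
t 15.15 shift cm [-0.07 -0.03  0.05] turn [ 0.002  0.001 -0.101] F [ 5.4 -4.5  3.6] w 0.0128 yaw -0.601 q [-0.12  0.9   0.87  1.79 -0.87  0.9  -1.01]
```

Call:
play_rows:
  motion:
    - [0, 0, 0, 0, 0, 0.12, -1]
    - [0, 0, 0, 0, 0, 0.26, -1]
    - [0, 0, 0, 0, 0, 0.4, -1]
    - [0, 0, 0, 0, 0, 0.54, -1]
    - [0, 0, 0.03, 0, 0, 0.68, -1]

```text
clock: 15.65
position: [0.527, -0.3017, 0.0454]
tool_rot: [3.139, -0.001, -1.286]
force: [1.2, -5.1, 8.6]
grip_width: 0.0128
finger_force: 62.1
```

Call:
play_rows:
  motion:
    - [0, 0, 0.03, 0, 0, 0.1, -1]
    - [0, 0, 0.06, 0, 0, 0.2, -1]
    - [0, 0, 0.06, 0, 0, 0.2, -1]
    - [0, 0, 0.06, 0, 0, 0.2, -1]
    - [0, 0, 0.06, 0, 0, 0.2, -1]

```text
clock: 16.15
position: [0.5268, -0.3018, 0.0452]
tool_rot: [3.14, -0.001, -1.481]
force: [-0.1, -3.7, 15.1]
grip_width: 0.0127
finger_force: 63.1
```

Call:
play_rows:
  motion:
    - [0, 0, 0, 0, 0, 0, -1]
    - [0, 0, 0, 0, 0, 0, -1]
    - [0, 0, 0, 0, 0, 0, -1]
    - [0, 0, 0, 0, 0, 0, -1]
    - [0, 0, 0, 0, 0, 0, -1]

```text
clock: 16.65
position: [0.5269, -0.3017, 0.0452]
tool_rot: [3.14, -0.001, -1.481]
force: [0.3, -3.5, 14.2]
grip_width: 0.0126
finger_force: 63.0
```

```bash
python3 bub.py;python3 side.py s12; python3 -c "
from h import *
go(.5268,-.3007,.045,-1.4)"
```

```text
16.7 [ 1.  -7.   9.5 97.1] F [ 0.2 -3.8 15.1] yaw -1.481 [ 0.5269 -0.3017  0.0452]
16.75 [ 1.  -7.  10.  97.6] F [ 0.3 -4.3 14.7] yaw -1.481 [ 0.5268 -0.3017  0.0452]
t 16.75 [ 0.5268 -0.3017  0.0452] yaw -1.481 F [ 0.3 -4.3 14.7] M [-0.75 -0.23 -0.12] w 0.0126 q7 -1.76
318 270
ends px [319.4 283. ] [317.1 259.4]
256 s= 46.5 317 164/158/153 168/161/157 168/161/156 168/161/155 164/159/152 164/158/153 164/158/152 162/158/153 165/159/154
257 s= 43.5 317 161/156/151 169/163/157 168/162/157 167/161/155 164/158/153 163/157/151 163/157/153 163/159/152 163/157/152
258 s= 40.4 317 161/154/149 168/161/156 171/164/158 168/162/156 166/160/155 166/161/155 164/159/153 162/157/152 164/158/153
259 s= 37.4 317 163/158/153 176/169/164 179/172/168 177/170/165 174/168/162 170/164/159 164/158/154 157/152/147 154/149/144
260 s= 34.3 317 159/154/149 170/164/161 172/166/164 170/164/161 167/161/158 159/153/150 149/144/140 136/132/131 128/124/122
261 s= 31.2 317 124/120/117 119/114/114 115/112/107 117/121/105 120/126/103 116/124/ 97 105/112/ 87  92/ 95/ 80  83/ 83/ 80
262 s= 28.2 317 103/ 98/ 96  72/ 71/ 67  
[... 2383 characters left out ...]
134/ 96 124/134/ 97 118/125/ 90 120/121/ 99 134/129/119
282 s=-33.0 319 155/149/143 143/137/132 140/136/130 153/150/143 165/161/153 164/160/152 156/151/143 148/144/138 148/143/139
283 s=-36.0 319 163/158/152 160/155/150 160/154/151 168/161/156 171/166/161 170/164/158 167/160/156 164/158/153 164/158/154
284 s=-39.1 319 162/156/151 167/160/155 167/161/156 167/161/155 164/158/153 165/159/152 164/157/151 163/157/152 164/158/153
285 s=-42.1 320 166/160/155 167/160/155 165/158/153 165/160/153 164/158/152 163/158/152 164/158/152 162/157/152 165/160/154
t 16.95 shift cm [-0.11 -0.01  0.02] turn [ 0.002 -0.001 -0.081] F [ 0.1 -3.8 15.1] w 0.013 yaw -1.481 q [-0.19  1.01  1.06  1.79 -1.04  1.02 -1.76]
```

Call:
play_rows:
  motion:
    - [0, 0, 0, 0, 0, 0.06, -1]
    - [0, 0, 0, 0, 0, 0.12, -1]
    - [0, 0, 0, 0, 0, 0.12, -1]
    - [0, 0, 0, 0, 0, 0.12, -1]
    - [0, 0, 0, 0, 0, 0.12, -1]

```text
clock: 17.45
position: [0.5268, -0.3017, 0.0452]
tool_rot: [3.14, -0.002, -1.601]
force: [0.6, -3.2, 14.2]
grip_width: 0.0129
finger_force: 63.0
```

Call:
play_rows:
  motion:
    - [0, 0, 0, 0, 0, 0, -1]
    - [0, 0, 0, 0, 0, 0, -1]
    - [0, 0, 0, 0, 0, 0, -1]
    - [0, 0, 0, 0, 0, 0, -1]
    - [0, 0, 0, 0, 0, 0, -1]

```text
clock: 17.95
position: [0.5268, -0.3018, 0.0452]
tool_rot: [3.14, -0.002, -1.601]
force: [0.6, -4.2, 14.9]
grip_width: 0.0125
finger_force: 63.0
```

```bash
python3 bub.py; python3 -c "
from h import *
ci,I,D=snap('side','s13')
cv2.imwrite('pics/s13_c.png',np.hstack([cv2.resize(I[200:400,250:410],(400,500)),cv2.resize(I[253:290,303:333],(400,500),interpolation=cv2.INTER_CUBIC)])[:,:,::-1])"
```

```text
18.0 [ 0.6 -7.5  9.  96.9] F [ 0.2 -3.4 14.7] yaw -1.601 [ 0.5268 -0.3018  0.0452]
18.05 [ 0.5 -7.5  9.  97. ] F [ 0.  -3.8 14.7] yaw -1.601 [ 0.5268 -0.3018  0.0452]
```

View pics/s13_c.png

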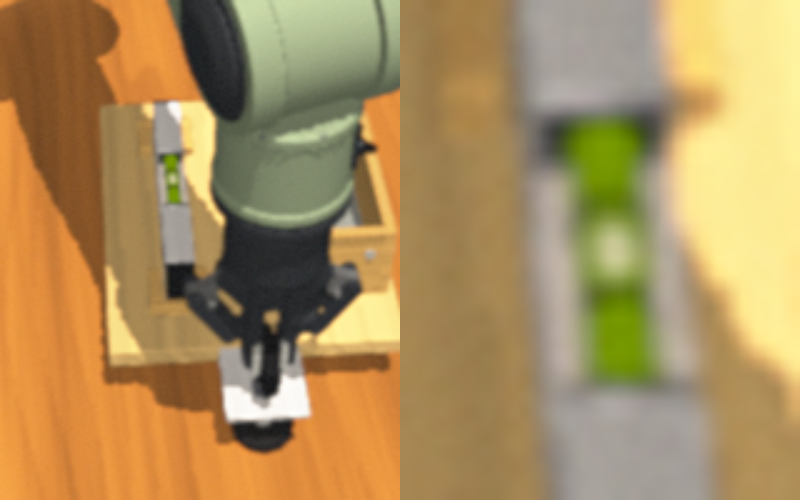

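The side view shows the level seated, the bubble centred in the vial at (610,250) in the enlarged half, and the fingers holding the knob. I'm handing in.

```bash
python3 -c "
from workcell import bot;print(bot.job_done())"
```

```text
the job is handed in; nothing more can be done
None
```

I handed in the job with the level seated in its cradle and let go, the bubble within about 0.5 mm of centre, and the knob gripped and pressed down with about 15 N; no verdict came back. The fingertips really sit about 43 mm behind the stated TCP, so I held the knob at a compromise height that should meet the 30 mm grasp limit either way.

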